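Wind and set the free-standing kitchen timer

TASK

Set the kitchen timer that stands loose on the worktop: wind its dial clockwise all the way to the stop, then turn it back until the pointer stands at the single long tick, and let go. The dial is stiff and the timer light, so keep it pressed down on the worktop, firmly but not hard (about 15 N), while you turn: it must not spin, slide or lift, and the things around it stay where they are.

Things in the scene. Friction and masses are not known exactly. Their poses are not given: they have to be found in the camera images.
- timer: kitchen timer: loose white puck 92 mm across, its top 40 mm above the worktop, 0.2 to 0.35 kg, on three rubber feet 36 mm from its centre. Origin: centre of its underside, z up; -x points at the long tick (13 mm) on its top; six 6 mm ticks stand every 25 degrees, three to either side. Unpressed it spins when the dial is turned; pressed with 13 to 18 N it stands fast; over 30 N on its feet harms it
- dial (a joint): the dial's angle, rad: 0 to 2.618, a rigid stop at each end, growing clockwise seen from above, 0.436 per tick; 1.309 is the pointer at the long tick. It takes 0.17 N m to turn and stays where it is left. Seen from above, the pointer end stands 1.309 minus this value counter-clockwise of the timer's -x axis
- dial_grip (a point): on the dial's axis, at the height to grip, 69 mm above the worktop. The grey dial: a skirt disc 58 mm across, 41 to 48 mm above the worktop, with an upright grip bar 46 mm long and 14 mm thick, up to 81 mm above the worktop. The point's x axis runs along the bar, -x to the pointer end (black line on the bar's top and on the skirt); z up
- timer_rim (a point): point on the timer's edge beside the long tick, 46 mm from its axis and 36 mm above its underside; it shows whether the timer has spun
- table: the dark fixed worktop, its top at height 0
- mug: bystander: white mug, 76 mm across, 85 mm high; origin at the centre of its underside
- sugar_pot: bystander: round white sugar pot with a small button on its lid, 84 mm across, 84 mm high; origin at the centre of its underside
- spice_jar: bystander: glass spice jar, 44 mm across, 95 mm high; origin at the centre of its underside
- spoon: bystander: steel spoon lying flat, 150 mm long; origin under its middle
- pepper_mill: bystander: turned wooden mill, 56 mm across, 170 mm high; origin at the centre of its underside
- tea_tin: bystander: steel tin, 70 mm across, 100 mm high; origin at the centre of its underside

How it is judged (in metres and radians):
On the way, in this order (a step that is already met when the one before it is completed fails the run):
1. the dial is wound clockwise to its stop (within 0.1 rad) (value of joint dial above 2.518 rad), for 0.1 s.
2. the dial is turned back to the long tick (within 0.12 rad) (value of joint dial between 1.189 and 1.429 rad), for 0.2 s.
At the end, for the whole second after the job is handed in: the dial, wound to its stop on the way, rests within 0.12 rad of the long tick (1.309 rad); the timer stands flat, at rest and released, its centre and its edge point within 16 mm of where they started (all of step 2 and distance of each of timer_rim, timer from where it was at the start of the episode below 0.016 m and angle between timer's own z axis and vertical below 0.05 rad and linear speed of timer below 0.01 m/s and contact force between the fingers and timer below 0.1 N); the robot touches nothing.
It fails at once if the timer spins or slides: its edge point gets more than 18 mm from its start (about 0.4 rad of spin) (distance of timer_rim from where it was at the start of the episode above 0.018 m).
It fails at once if the timer slides or is lifted: its centre gets more than 18 mm from its start (distance of timer from where it was at the start of the episode above 0.018 m).
It fails at once if the timer is pressed on the worktop with more than 30 N (contact force between timer and table above 30 N).
It fails at once if a bystander is moved by more than 20 mm (distance of any of mug, sugar_pot, spice_jar, spoon, pepper_mill, tea_tin from where it was at the start of the episode above 0.02 m).
It also fails if it takes over 70 s, if anything falls off the work surface, if the arm or the gripper's body presses on something with over 40 N, if the wrist force passes 120 N, or if a joint passes its speed limit or range.

ROBOT

A 6-joint arm with a two-finger parallel gripper is mounted at the origin on the work surface. World frame = base frame: x ahead of the robot, y to its left, z up, the work surface at z = 0. Lengths are in mm, angles in degrees, forces in N, time in s.
With the tool pointing down it reaches from about 350 to 725 mm from the base axis. Payload 6 kg.
Tool frame: the origin (TCP) lies midway between the tips of the shut fingers; the grasp point (between the pads) lies 19 mm behind it; z points along the fingers, y is the line along which they close (so a half turn about z gives the same grasp; the last joint's range is limited). The gripper opens to 85 mm and grips with 20 to 120 N. Pads are 22 mm wide; open, the fingers measure 114 mm over their backs; the gripper's body (76 mm by 85 mm) begins 54 mm behind the grasp point. The pads swing forward as they close: fully open they stand 13 mm farther back than shut.
Start: joints at [89.937, 2.303, 4.859, 0, -92.561, -19.12], TCP at [197.121, 566.672, 231.261] pointing down, gripper open.
Joint ranges: [-146.85, 146.85], [-73.84, 115.35], [-62.03, 85.46], [-188.31, 113.3], [-161.28, -10.13], [-171.36, 171.36]. Speed limits (degrees/s): [147.25, 147.25, 172.46, 180, 180, 180].

INTERFACE

Orientations are given as a 3x3 rotation matrix whose columns are the frame's x, y, z axes.
In Python, from rig import ctrl, eyes gives the robot as it stands (ctrl), with the cameras (eyes).
- The arm moves only by the shell command python3 drive.py 'ROWS' [FORCE]. ROWS is a JSON list that holds a single list of rows (three levels of brackets), with 1 to 5 rows, each of 7 numbers: a rotation vector rx, ry, rz in units of 5 degrees, then dx, dy, dz in shares of the most that a row can go, 1 being 62.5 mm, then the opening from 0.0 (shut) to 1.0 (fully open); each row shifts and turns the commanded pose from where the row before left it, along the tool's axes as they then stand; what a row does not reach is not made up. A row lasts 1/8 s, in which the tool goes at most 62.5 mm and 10.7 degrees, less where a joint would pass 70% of its speed; a pose out of reach is approached as far as the arm can. The fingers move at their own pace and stop on an object; FORCE is the grip in N (left out, the last holds). Time passes only in rows, so rows that do not move let the fingers close. It prints the time, the measured TCP pose, the force, the opening and the grip force at its end. Input that does not fit is refused with a message, and nothing moves.
- ctrl.read_state(): the state, without advancing time (a new reading comes with each control period).
- eyes.grab_frame(name): name is "scene" or "top" or "wrist"; returns the picture (480x640x3 uint8, red, green, blue); there is no depth.
- eyes.get_calibration(name): a dict with "vertical_fov" (degrees; the focal length in pixels is half the picture's height over the tangent of half this angle, whatever the lens; pixels are square), "cx", "cy" (the principal point, pixels), "k1" (the pictures are not rectified: a ray, as slopes to the right and down, at radius r is drawn at 1 + k1 r^2 times it, then the intrinsics apply), "view" (4x4, takes a point from world to camera coordinates); the wrist camera has in their place "mount" (4x4, takes a point from camera to tool coordinates, whose origin is the TCP and whose axes are the flange's). Camera axes: x right, y up, looking along -z (the intrinsics and any distortion apply to the point x, -y, -z); pixel columns grow to the right and rows downward; lengths in mm; the calibration is good to about 2 mm. A picture is of the moment at which its call begins: read the wrist's pose just before it. get_calibration takes no time and is no camera call.
- ctrl.close_job(): hands the job in; it is judged then, once.
The state is a dict: "clock": time; "joint_positions": joint angles; "qvel": joint speeds; "effort": joint torques, N m; "eef_pos": TCP position; "tool_rot": TCP orientation; "ft_force": force on the tool from outside, world axes, zero at the start; "torque": the same for the moment, N m; "gripper_width": opening from 0.0 (shut) to 1.0 (fully open); "finger_force": force on a finger pad.
Only numpy, scipy, OpenCV 4.12 (cv2) and the standard library are available. Lean on these libraries where they do the work, as an engineer would, in place of code of your own. Each camera call takes 0.05 s, during which the arm holds its last target. There are 200 camera calls.

## Working session

There is one attempt and no reset: what is moved stays moved. The work goes in short steps, Python scripts to look and compute and a shell command to move; the robot and the scene stay as the last step left them, time stands still between calls to the robot, and variables do not carry over. Pictures are saved under pics/ and viewed, at most 10 in all, crops included, and the job is handed in when it is done.

```bash
mkdir -p pics; ls
python3 - <<'E'
from rig import ctrl, eyes
import cv2
for n in("top","scene"):
    f=eyes.grab_frame(n); cv2.imwrite(f"pics/{n}0.png",f[:,:,::-1]); print(n,eyes.get_calibration(n))
print(eyes.get_calibration("wrist"));print(ctrl.read_state())
E
```

```text
drive.py
pics
rig.py
top {'vertical_fov': 46.26954753901288, 'cx': 323.76607059012804, 'cy': 237.32346316602565, 'k1': -0.1782801637700235, 'view': array([[ 2.80472913e-02, -9.99590857e-01,  5.60967350e-03,
        -2.57862271e+01],
       [ 9.82799497e-01,  2.86000376e-02,  1.82447762e-01,
        -5.76729749e+02],
       [-1.82533552e-01,  3.96018775e-04,  9.83199545e-01,
        -1.15733589e+03],
       [ 0.00000000e+00,  0.00000000e+00,  0.00000000e+00,
         1.00000000e+00]])}
scene {'vertical_fov': 52.14673449081789, 'cx': 314.2225539573341, 'cy': 241.39435840863703, 'k1': 0.00956286679806828, 'view': array([[ 6.41522641e-02,  9.97750325e-01, -1.94621821e-02,
        -4.48392295e+01],
       [-5.91714172e-01,  5.37351928e-02,  8.04354939e-01,
         2.94092939e+02],
       [ 8.03591206e-01, -4.00851415e-02,  5.93830242e-01,
        -1.69902471e+03],
       [ 0.00000000e+00,  0.00000000e+00,  0.00000000e+00,
         1.00000000e+00]])}
{'vertical_fov': 64.16392132429966, 'cx': 321.4588154453386, 'cy': 239.10421624637587, 'k1': -0.062124501380983015, 'mount': array([[ 4.7019
[... 436 characters left out ...]
       -9.25612682e+01, -1.91204278e+01]), 'qvel': array([ 0.0097583 , -0.06358062,  0.14279358,  0.09938309,  0.09429107,
        0.00301386]), 'effort': array([-4.04364750e-03, -3.69348907e+01,  3.48281372e+01,  6.95173100e+00,
       -4.53945628e-03,  1.34045042e-06]), 'eef_pos': array([196.97419764, 566.4489601 , 230.39759938]), 'tool_rot': array([[ 9.44483250e-01, -3.28559324e-01, -4.00670936e-04],
       [-3.28559547e-01, -9.44482048e-01, -1.51171049e-03],
       [ 1.18260069e-04,  1.55942950e-03, -9.99998777e-01]]), 'ft_force': array([-0.42754775, -0.05454737, -0.79323786]), 'torque': array([0.01763994, 0.01632609, 0.00177316]), 'finger_force': 0.0, 'gripper_width': 1.001377671021211}
```

View pics/top0.png

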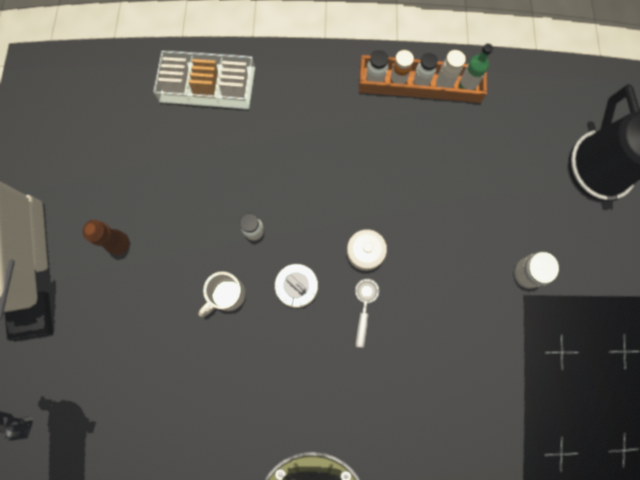

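The top view shows the timer at about (296,285), the mug at (224,293), the jar at (252,228), the pot at (367,250) and the spoon at (363,315). I'll enlarge the timer.

```bash
cat > h.py <<'E'
import numpy as np, cv2
from rig import ctrl, eyes
def pix2w(n,uv,h,state=None):
    c=eyes.get_calibration(n); f=240/np.tan(np.radians(c['vertical_fov']/2))
    K=np.array([[f,0,c['cx']],[0,f,c['cy']],[0,0,1]])
    s=cv2.undistortPoints(np.array([[uv]],float),K,np.array([c['k1'],0,0,0]),None,None).ravel() if False else None
    d=(np.array(uv,float)-[c['cx'],c['cy']])/f; r=np.linalg.norm(d); u=r
    for _ in range(50): u=r/(1+c['k1']*u*u)
    s=d*(u/r if r else 1); ray=np.array([s[0],-s[1],-1])
    if n=='wrist':
        T=np.eye(4);T[:3,:3]=state['tool_rot'];T[:3,3]=state['eef_pos'];M=T@c['mount']
    else: M=np.linalg.inv(c['view'])
    o=M[:3,3];v=M[:3,:3]@ray
    return o+v*(h-o[2])/v[2]
E
sed -i '/undistortPoints/d' h.py
python3 - <<'E'
from h import *
f=cv2.imread("pics/top0.png")
cv2.imwrite("pics/c1.png",cv2.resize(f[235:335,236:356],None,fx=6,fy=6,interpolation=cv2.INTER_CUBIC)[:600])
for nm,uv,h in(("timer",(296,286),40),("mug",(226,290),85),("pot",(367,248),70),("jar",(250,222),95),("spoon",(363,315),5)):print(nm,pix2w("top",uv,h).round(1))
E
```

```text
timer [471.7  47.3  40. ]
mug [454.4 190.3  85. ]
pot [ 553.8 -101.6   70. ]
jar [597.6 146.1  95. ]
spoon [ 415.2 -100.3    5. ]
```

View pics/c1.png

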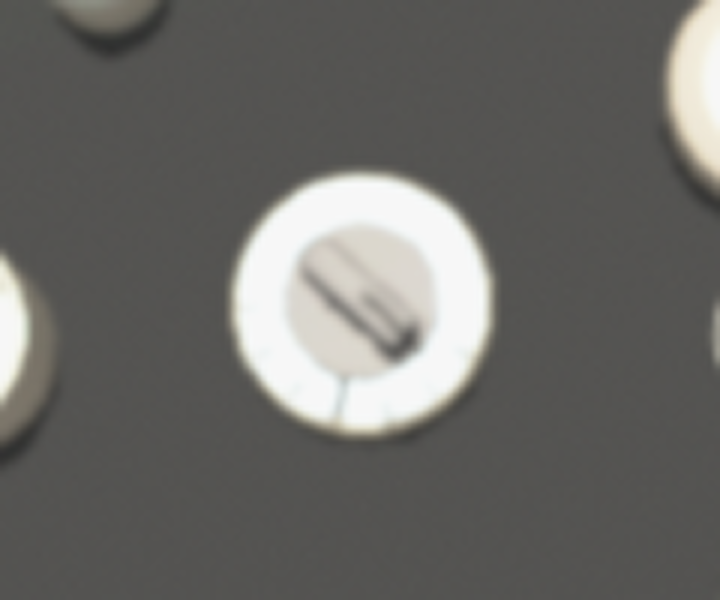

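The timer centre is at about (296.3,285.5), and the pointer aims lower right. The long tick points down and slightly left, so the dial is at about 0.3 rad. I'll move over it for a wrist view.

The manual's scale: shifts go in shares of 62.5 mm and turns go in units of 5 degrees. Converting my numbers, 43 mm is 0.688, 40 mm is 0.64.

```bash
python3 drive.py '[[[0, 0, 0, 0.688, 0.64, 0.064, 1], [0, 0, 0, 0.688, 0.64, 0.064, 1], [0, 0, 0, 0.688, 0.64, 0.064, 1], [0, 0, 0, 0.688, 0.64, 0.064, 1], [0, 0, 0, 0.688, 0.64, 0.064, 1]]]' 40; python3 drive.py '[[[0, 0, 0, 0.688, 0.64, 0.064, 1], [0, 0, 0, 0.688, 0.64, 0.064, 1], [0, 0, 0, 0.688, 0.64, 0.064, 1], [0, 0, 0, 0.688, 0.64, 0.064, 1], [0, 0, 0, 0.688, 0.64, 0.064, 1]]]'
python3 drive.py '[[[0, 0, 0, 0, 0, 0, 1], [0, 0, 0, 0, 0, 0, 1]]]'
python3 - <<'E'
from h import *
s=ctrl.read_state();f=eyes.grab_frame("wrist");cv2.imwrite("pics/w1.png",f[:,:,::-1])
import pickle;pickle.dump(s,open("s1.pkl","wb"));print(s['eef_pos'],s['joint_positions'],s['ft_force'],s['tool_rot'])
E
```

```text
clock: 0.72
eef_pos: [334.8, 305.3, 210.9]
tool_rot: [[0.945, -0.328, -0.0], [-0.328, -0.945, -0.0], [-0.0, 0.0, -1.0]]
ft_force: [0.6, -0.2, 1.0]
gripper_width: 0.995
finger_force: 0.0
clock: 1.35
eef_pos: [472.2, 45.7, 191.1]
tool_rot: [[0.945, -0.328, 0.0], [-0.328, -0.945, 0.0], [0.0, -0.0, -1.0]]
ft_force: [0.3, 0.3, 0.0]
gripper_width: 0.999
finger_force: 0.0
clock: 1.6
eef_pos: [471.6, 47.4, 190.9]
tool_rot: [[0.944, -0.33, -0.001], [-0.33, -0.944, -0.0], [-0.001, 0.0, -1.0]]
ft_force: [0.3, 0.7, -0.7]
gripper_width: 0.997
finger_force: 0.0
[471.64043565  47.3783109  190.92187966] [ 3.02174888e+01 -1.74210885e+01 -1.71815040e+01 -1.18361181e-02
 -9.02840679e+01  4.05359371e+01] [ 0.299619    0.73495617 -0.6681534 ] [[ 9.44108787e-01 -3.29633126e-01 -7.74853126e-04]
 [-3.29633372e-01 -9.44108995e-01 -2.12232125e-04]
 [-6.61587068e-04  4.55787664e-04 -9.99999677e-01]]
```

View pics/w1.png

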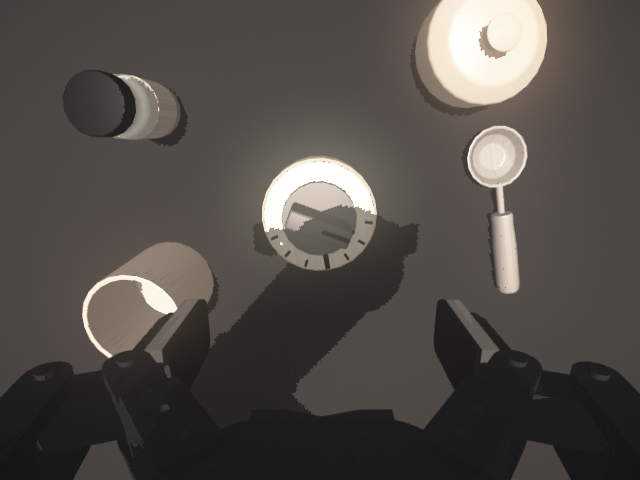

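The wrist view has the timer at about (320,213), the long tick at (326,262) and the pointer line near (336,237). The fingers are clear of everything. Next, an enlarged crop.

Run:
```python
from h import *
f=cv2.imread("pics/w1.png")[145:285,250:390]
f=np.clip(255*(f/255.)**.6,0,255).astype('uint8')
cv2.imwrite("pics/c2.png",cv2.resize(f,(600,600),interpolation=cv2.INTER_CUBIC))
```

```text
(no output)
```

View pics/c2.png

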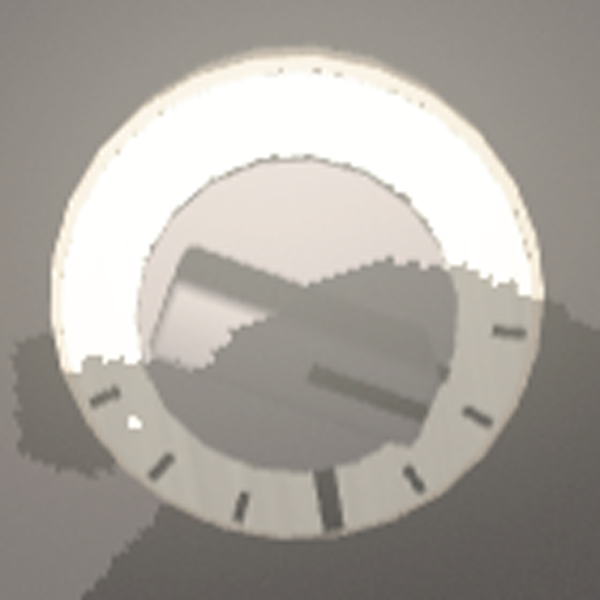

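```bash
cat > m.py <<'E'
from h import *
import pickle
s=pickle.load(open("s1.pkl","rb"))
w=lambda p,h:pix2w("wrist",(250+p[0]/4.286,145+p[1]/4.286),h,s)
P={}
for n,p,h in (("skL",(137,312),48),("skR",(458,312),48),("skT",(298,155),48),("skB",(298,470),48),("rimL",(52,295),38),("rimR",(545,295),38),("rimT",(298,47),38),("rimB",(298,540),38),("lt0",(322,472),40),("lt1",(334,530),40),("pt0",(312,370),81),("pt1",(428,412),81)):
    P[n]=w(p,h)[:2]; print(n,P[n].round(1))
a=lambda v:np.degrees(np.arctan2(v[1],v[0]))
c=np.mean([P[k] for k in("skL","skR","skT","skB")],0);c2=np.mean([P[k] for k in("rimL","rimR","rimT","rimB")],0)
print(c,c2,np.linalg.norm(P["skL"]-P["skR"]),np.linalg.norm(P["rimL"]-P["rimR"]))
lt=a(P["lt1"]-P["lt0"]);lt2=a(P["lt1"]-c);pt=a(P["pt1"]-P["pt0"])
print("longtick",lt,lt2,"pointer",pt,"dial",1.309-np.radians(pt-lt2), "len",np.linalg.norm(P["pt1"]-P["pt0"]), P["pt1"]-c)
E
python3 m.py
```

```text
skL [486.4  73.5]
skR [467.6  19.5]
skT [503.4  37.2]
skB [449.   56.2]
rimL [492.9  89. ]
rimR [462.9   3.1]
rimT [520.3  31.3]
rimB [432.6  62. ]
lt0 [444.7  53. ]
lt1 [433.   54.6]
pt0 [474.2  44.9]
pt1 [461.5  29.6]
[476.59983956  46.59589061] [477.17015435  46.34779165] 57.294377176798996 90.8880086003833
longtick 172.05729924146144 169.60684227791998 pointer -129.72103309479954 dial 6.5332569682532045 len 19.890773181608093 [-15.11515866 -17.02219428]
```

The centre is about (476,46.5), the pointer yaw −130° and the long tick yaw 170°, giving a dial angle of about 0.27. Skirt and rim measure 57 and 91 mm, as they should. I'll turn the tool to the bar and check again.

In the tool's units: -10 degrees is -2.

```bash
python3 drive.py '[[[0, 0, -2, 0, 0, 0, 1], [0, 0, -2, 0, 0, 0, 1], [0, 0, -2, 0, 0, 0, 1], [0, 0, -2, 0, 0, 0, 1], [0, 0, -2, 0, 0, 0, 1]]]' >/dev/null; python3 drive.py '[[[0, 0, -1.88, 0, 0, 0, 1], [0, 0, -1.88, 0, 0, 0, 1], [0, 0, 0, 0, 0, 0, 1], [0, 0, 0, 0, 0, 0, 1]]]'
python3 - <<'E'
from h import *
s=ctrl.read_state();f=eyes.grab_frame("wrist");cv2.imwrite("pics/w2.png",f[:,:,::-1])
import pickle;pickle.dump(s,open("s2.pkl","wb"));print(s['eef_pos'],s['joint_positions'],s['tool_rot'])
f=f[145:285,250:390,::-1]
f=np.clip(255*(f/255.)**.6,0,255).astype('uint8')
cv2.imwrite("pics/c3.png",cv2.resize(f,(600,600),interpolation=cv2.INTER_CUBIC))
E
```

```text
clock: 2.78
eef_pos: [471.7, 48.5, 191.4]
tool_rot: [[0.649, 0.761, 0.0], [0.761, -0.649, 0.0], [0.0, 0.0, -1.0]]
ft_force: [-0.2, 0.4, -0.5]
gripper_width: 1.002
finger_force: 0.0
[471.6629484   48.45963767 191.43338458] [ 3.03499876e+01 -1.74624302e+01 -1.71651338e+01  6.10569644e-04
 -9.02776007e+01  1.09184693e+02] [[ 6.48987654e-01  7.60798879e-01  3.02030209e-04]
 [ 7.60798871e-01 -6.48987713e-01  1.64497224e-04]
 [ 3.21163198e-04  1.23027574e-04 -9.99999941e-01]]
```

View pics/c3.png

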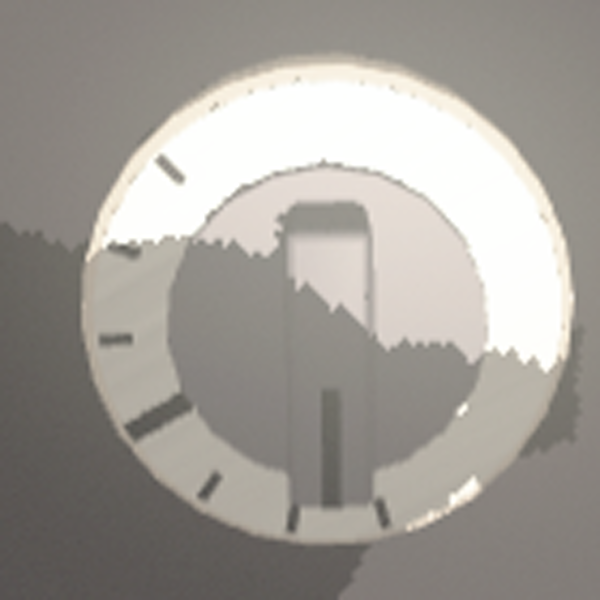

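The bar is upright at x≈330 in the crop, so the yaw is matched. The bar top runs from y 233 to 507, and the skirt spans x 167 to 487.

Run:
```python
from h import *
import pickle
s=pickle.load(open("s2.pkl","rb"))
w=lambda p,h:pix2w("wrist",(250+p[0]/4.286,145+p[1]/4.286),h,s)[:2]
L,R=w((167,318),48),w((487,318),48);T=w((327,162),48)
b0,b1=w((330,233),81),w((330,507),81)
e0,e1=w((82,305),38),w((573,305),38);e2=w((330,57),38)
c=(b0+b1)/2;print("skirt",(L+R)/2,"bar",c,np.linalg.norm(b0-b1),"rim",(e0+e1)/2, T,e2)
print("skirtTop-based", T-29*s['tool_rot'][:2,0], "rimtop", e2-46*s['tool_rot'][:2,0])
d=b1-b0;print("yaw pointer",np.degrees(np.arctan2(d[1],d[0])))
for c in(c,(475.5,47)): print(s['tool_rot'][:2,:2].T@(np.array(c)-s['eef_pos'][:2]))
```

```text
skirt [477.25364737  48.33392857] bar [476.2692814   47.08890995] 45.23603665212001 rim [477.57192868  48.35133297] [495.26090301  69.61650088] [507.00557008  82.46294065]
skirtTop-based [476.44026104  47.55333363] rimtop [477.152138    47.46619259]
yaw pointer -130.21617415015444
[1.94660514 4.39407843]
[1.37970842 3.86651146]
```

In the tool's units: 4.3 mm is 0.0688, 2 mm is 0.032.

```bash
python3 drive.py '[[[0, 0, 0, 0.032, 0.0688, 0.64, 1], [0, 0, 0, 0, 0, 0.64, 1], [0, 0, 0, 0, 0, 0.56, 1], [0, 0, 0, 0, 0, 0.384, 1], [0, 0, 0, 0, 0, 0, 1]]]' 40; python3 drive.py '[[[0, 0, 0, 0, 0, 0, 0.3], [0, 0, 0, 0, 0, 0, 0.3], [0, 0, 0, 0, 0, 0, 0.3], [0, 0, 0, 0, 0, 0, 0.3]]]' 
python3 drive.py '[[[0, 0, 0, 0, 0, 0, 0.1], [0, 0, 0, 0, 0, 0, 0.1], [0, 0, 0, 0, 0, 0, 0], [0, 0, 0, 0, 0, 0, 0]]]'
```

```text
clock: 3.45
eef_pos: [475.1, 45.9, 50.5]
tool_rot: [[0.649, 0.761, -0.004], [0.761, -0.649, -0.002], [-0.004, -0.002, -1.0]]
ft_force: [0.5, 0.5, 1.4]
gripper_width: 0.998
finger_force: 0.0
clock: 3.95
eef_pos: [476.5, 46.4, 52.7]
tool_rot: [[0.648, 0.762, 0.001], [0.762, -0.648, 0.0], [0.001, 0.0, -1.0]]
ft_force: [0.2, 0.7, -0.1]
gripper_width: 0.3
finger_force: 0.0
clock: 4.45
eef_pos: [476.5, 46.3, 52.4]
tool_rot: [[0.648, 0.762, 0.0], [0.762, -0.648, -0.0], [0.0, 0.0, -1.0]]
ft_force: [-0.1, -0.2, -0.0]
gripper_width: 0.155
finger_force: 44.8
```

In the tool's units: 0.5 mm is 0.008.

```bash
python3 drive.py '[[[0, 0, 0, 0, 0, 0.008, 0], [0, 0, 0, 0, 0, 0, 0], [0, 0, 0, 0, 0, 0, 0]]]' 60|grep -E "pos|ft_"; python3 drive.py '[[[0, 0, 0, 0, 0, 0.008, 0], [0, 0, 0, 0, 0, 0, 0], [0, 0, 0, 0, 0, 0, 0]]]'|grep -E "pos|ft_"
```

```text
eef_pos: [476.5, 46.3, 52.4]
ft_force: [-3.9, 0.6, 5.3]
eef_pos: [476.6, 46.3, 52.4]
ft_force: [-4.3, -0.8, 7.4]
```

```bash
python3 drive.py '[[[0, 0, 0, 0, 0, 0.0128, 0], [0, 0, 0, 0, 0, 0, 0], [0, 0, 0, 0, 0, 0, 0]]]'|grep -E "pos|ft_"; python3 drive.py '[[[0, 0, 0, 0, 0, 0.0096, 0], [0, 0, 0, 0, 0, 0, 0], [0, 0, 0, 0, 0, 0, 0]]]'|grep -E "pos|ft_|fin"
```

```text
eef_pos: [476.7, 46.3, 52.3]
ft_force: [-7.2, -0.3, 11.8]
eef_pos: [476.7, 46.3, 52.3]
ft_force: [-8.0, 1.1, 15.2]
finger_force: 64.1
```

In the tool's units: -0.76 mm is -0.01216, -0.65 mm is -0.0104.

```bash
python3 drive.py '[[[0, 0, 0, -0.0104, -0.01216, 0, 0], [0, 0, 0, 0, 0, 0, 0], [0, 0, 0, 0, 0, 0, 0]]]'|grep -E "pos|ft_"
```

```text
eef_pos: [476.4, 46.3, 52.2]
ft_force: [-4.4, -0.1, 12.8]
```

```bash
python3 drive.py '[[[0, 0, 0, -0.0104, -0.01216, 0.0096, 0], [0, 0, 0, 0, 0, 0, 0], [0, 0, 0, 0, 0, 0, 0]]]'|grep -E "pos|ft_";  python3 drive.py '[[[0, 0, 2, 0, 0, 0, 0], [0, 0, 0, 0, 0, 0, 0], [0, 0, 0, 0, 0, 0, 0]]]'|grep -vE "clock"
```

```text
eef_pos: [476.1, 46.3, 52.2]
ft_force: [-3.1, -0.5, 12.0]
eef_pos: [476.0, 46.5, 52.2]
tool_rot: [[0.77, 0.638, 0.004], [0.638, -0.77, 0.0], [0.004, 0.003, -1.0]]
ft_force: [-3.9, 0.1, 12.6]
gripper_width: 0.154
finger_force: 63.9
```

In the tool's units: 0.5 mm is 0.008, 8 degrees is 1.6.

```bash
python3 drive.py '[[[0, 0, 0, 0, 0, 0.008, 0], [0, 0, 1.6, 0, 0, 0, 0], [0, 0, 1.6, 0, 0, 0, 0], [0, 0, 1.6, 0, 0, 0, 0], [0, 0, 0, 0, 0, 0, 0]]]'|grep -vE "clock"; python3 -c "
from rig import ctrl, eyes;print(ctrl.read_state()['torque'])"
```

```text
eef_pos: [475.9, 46.9, 52.2]
tool_rot: [[0.963, 0.269, 0.004], [0.269, -0.963, 0.001], [0.004, 0.0, -1.0]]
ft_force: [-6.0, 2.5, 17.4]
gripper_width: 0.155
finger_force: 64.4
[ 0.67851118  2.2081993  -0.17647743]
```

In the tool's units: -0.3 mm is -0.0048, 8 degrees is 1.6.

```bash
python3 drive.py '[[[0, 0, 1.6, 0, 0, -0.0048, 0], [0, 0, 1.6, 0, 0, 0, 0], [0, 0, 1.6, 0, 0, 0, 0], [0, 0, 1.6, 0, 0, 0, 0], [0, 0, 0, 0, 0, 0, 0]]]'|grep -vE "clock"; python3 -c "
from rig import ctrl, eyes;print(ctrl.read_state()['torque'])"
```

```text
eef_pos: [476.6, 47.1, 52.2]
tool_rot: [[0.959, -0.283, 0.006], [-0.283, -0.959, 0.001], [0.005, -0.003, -1.0]]
ft_force: [-1.4, 2.4, 13.5]
gripper_width: 0.152
finger_force: 63.7
[ 0.53049623  0.43292616 -0.21899221]
```

In the tool's units: 0.4 mm is 0.0064, 8 degrees is 1.6.

```bash
python3 drive.py '[[[0, 0, 1.6, 0, 0, 0.0064, 0], [0, 0, 1.6, 0, 0, 0, 0], [0, 0, 1.6, 0, 0, 0, 0], [0, 0, 1.6, 0, 0, 0, 0], [0, 0, 0, 0, 0, 0, 0]]]'|grep -vE "clock"; python3 -c "
from rig import ctrl, eyes;print(ctrl.read_state()['torque'])"
```

```text
eef_pos: [477.0, 47.3, 52.2]
tool_rot: [[0.664, -0.748, 0.007], [-0.748, -0.664, 0.002], [0.003, -0.006, -1.0]]
ft_force: [-1.1, 3.2, 13.2]
gripper_width: 0.157
finger_force: 63.9
[ 0.747029    0.31492992 -0.2131182 ]
```

In the tool's units: 0.5 mm is 0.008, 8 degrees is 1.6.

```bash
python3 drive.py '[[[0, 0, 1.6, 0, 0, 0.008, 0], [0, 0, 1.6, 0, 0, 0, 0], [0, 0, 1.6, 0, 0, 0, 0], [0, 0, 1.2, 0, 0, 0, 0], [0, 0, 0, 0, 0, 0, 0]]]'|grep -vE "clock"; python3 -c "
from rig import ctrl, eyes;print(ctrl.read_state()['torque'])"
python3 drive.py '[[[0, 0, 0.6, 0, 0, 0, 0], [0, 0, 0, 0, 0, 0, 0]]]'|grep -E "rot|ft_"; python3 -c "
from rig import ctrl, eyes;print(ctrl.read_state()['torque'])"
```

```text
eef_pos: [477.5, 47.6, 52.3]
tool_rot: [[0.201, -0.979, 0.008], [-0.98, -0.201, 0.002], [-0.0, -0.008, -1.0]]
ft_force: [-1.4, 4.0, 15.2]
gripper_width: 0.151
finger_force: 64.2
[ 1.0662216   0.297311   -0.10667713]
tool_rot: [[0.151, -0.989, 0.008], [-0.989, -0.151, 0.002], [-0.001, -0.009, -1.0]]
ft_force: [-1.1, 3.1, 15.1]
[ 1.10389389  0.20571631 -0.09660483]
```

```bash
for i in 1; do python3 drive.py '[[[0, 0, 0.4, 0, 0, 0, 0], [0, 0, 0, 0, 0, 0, 0]]]'|grep -E "rot|ft_"; python3 -c "
from rig import ctrl, eyes;print(ctrl.read_state()['torque'])"; done
python3 drive.py '[[[0, 0, 0.4, 0, 0, 0, 0], [0, 0, 0, 0, 0, 0, 0]]]'|grep -E "rot|ft_"; python3 -c "
from rig import ctrl, eyes;print(ctrl.read_state()['torque'])"
```

```text
tool_rot: [[0.116, -0.993, 0.008], [-0.993, -0.116, 0.002], [-0.001, -0.009, -1.0]]
ft_force: [0.2, 3.6, 14.6]
[ 1.05609617e+00  1.45614051e-01 -4.17695901e-04]
tool_rot: [[0.082, -0.997, 0.008], [-0.997, -0.082, 0.002], [-0.001, -0.009, -1.0]]
ft_force: [0.2, 3.0, 14.6]
[ 1.05624207  0.02626316 -0.04707237]
```

Run:
```python
from h import *
s=ctrl.read_state();print(s['joint_positions'],s['torque'],s['effort'])
f=eyes.grab_frame("wrist")[:,:,::-1]
f=np.clip(255*(f/255.)**.5,0,255).astype('uint8');cv2.imwrite("pics/w3.png",f)
```

```text
[ 29.96665824 -14.19994091 -29.22575516   0.14008397 -74.49384761
 -25.32466471] [ 1.05624207  0.02626316 -0.04707237] [ -1.60251651 -14.70494986  24.9596554    4.72783998  -0.46225316
  -0.12088846]
```

View pics/w3.png

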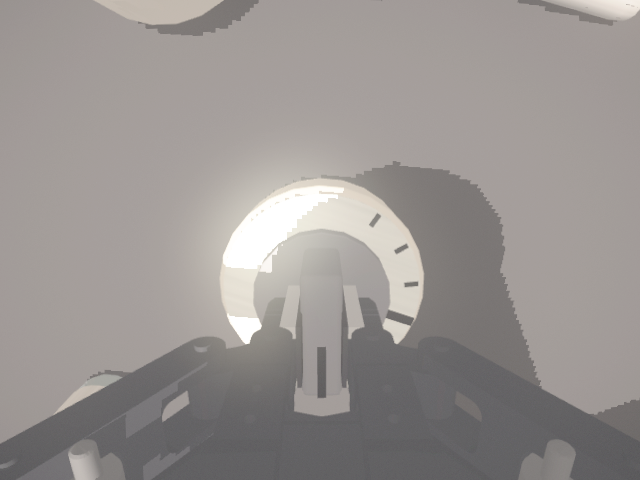

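The view shows the bar firmly in the pads, and the long tick at (387,315)–(413,321). I'll compute how far the timer has turned.

Run:
```python
from h import *
s=ctrl.read_state();w=lambda p,h:pix2w("wrist",p,h,s)[:2]
a=lambda v:np.degrees(np.arctan2(v[1],v[0]))
c=np.array(s['eef_pos'][:2]);sk=(w((252,290),48)+w((391,290),48))/2;print(c,sk)
for cc in(c,sk,w((322,290),40)):
  for i,p in enumerate([(400,318),(411,284),(401,248),(375,220)]): v=w(p,40)-cc;print(i,round(a(v),1),np.linalg.norm(v).round(1),end='; ')
  print()
print(a(w((413,321),40)-w((387,315),40)), np.degrees(np.arctan2(s['tool_rot'][1,0],s['tool_rot'][0,0])))
```

```text
[477.55907958  47.58165641] [478.17158263  41.9367927 ]
0 166.9 36.9; 1 -167.7 39.3; 2 -142.5 40.0; 3 -118.5 40.4; 
0 159.0 39.2; 1 -176.0 39.1; 2 -150.0 37.4; 3 -123.6 35.9; 
0 163.6 37.6; 1 -171.0 39.0; 2 -145.3 38.8; 3 -120.2 38.5; 
170.54699646742506 -85.31118086360048
```

```bash
python3 drive.py '[[[0, 0, 0.4, 0, 0, 0, 0], [0, 0, 0, 0, 0, 0, 0]]]'|grep -E "rot|ft_"; python3 -c "
from rig import ctrl, eyes;print(ctrl.read_state()['torque'],ctrl.read_state()['joint_positions'][5])"
python3 drive.py '[[[0, 0, 0.3, 0, 0, 0, 0], [0, 0, 0, 0, 0, 0, 0]]]'|grep -E "rot|ft_"; python3 -c "
from rig import ctrl, eyes;print(ctrl.read_state()['torque'],ctrl.read_state()['joint_positions'][5])"
```

```text
tool_rot: [[0.047, -0.999, 0.009], [-0.999, -0.047, 0.002], [-0.002, -0.009, -1.0]]
ft_force: [-0.2, 3.2, 14.2]
[ 1.03915474  0.06467004 -0.00253731] -27.325053023733624
tool_rot: [[0.021, -1.0, 0.009], [-1.0, -0.021, 0.002], [-0.002, -0.009, -1.0]]
ft_force: [-0.1, 3.3, 15.2]
[ 1.0547374  -0.04150667  0.03638837] -28.81924893953909
```

Run:
```python
from h import *
f=eyes.grab_frame("wrist")[:,:,::-1]
f=np.clip(255*(f/255.)**.5,0,255).astype('uint8');g=cv2.imread("pics/w3.png")
cv2.imwrite("pics/w4.png",np.vstack([cv2.resize(x[170:350,300:460],None,fx=3,fy=3,interpolation=cv2.INTER_CUBIC) for x in(g,f)][:1]+[]) if 0 else np.hstack([cv2.resize(x[200:350,330:460],None,fx=3,fy=3,interpolation=cv2.INTER_CUBIC) for x in(g,f)]))
```

```text
(no output)
```

View pics/w4.png

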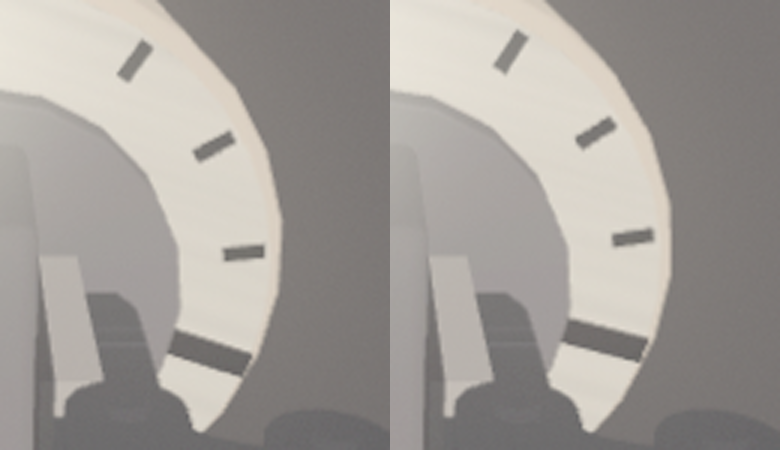

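The ticks shifted by about 3°, so the dial was still turning and hadn't met its stop. I'll keep going.

```bash
python3 drive.py '[[[0, 0, 0.4, 0, 0, 0, 0], [0, 0, 0, 0, 0, 0, 0]]]'|grep -E "rot|ft_"; python3 -c "
from rig import ctrl, eyes;print(ctrl.read_state()['torque'],ctrl.read_state()['effort'][5])"
python3 drive.py '[[[0, 0, 0.4, 0, 0, 0, 0], [0, 0, 0, 0, 0, 0, 0]]]'|grep -E "rot|ft_"; python3 -c "
from rig import ctrl, eyes;print(ctrl.read_state()['torque'],ctrl.read_state()['effort'][5])
from h import *
f=eyes.grab_frame('wrist')[:,:,::-1]
f=np.clip(255*(f/255.)**.5,0,255).astype('uint8');cv2.imwrite('pics/w5.png',cv2.resize(f[200:350,330:460],None,fx=3,fy=3,interpolation=cv2.INTER_CUBIC))
cv2.imwrite('pics/w5full.png',f)"
```

```text
tool_rot: [[-0.014, -1.0, 0.009], [-1.0, 0.014, 0.002], [-0.002, -0.009, -1.0]]
ft_force: [1.0, 2.5, 13.9]
[ 0.71340297 -0.2408437   0.00405125] -0.19025668501853943
tool_rot: [[-0.049, -0.999, 0.009], [-0.999, 0.049, 0.001], [-0.001, -0.008, -1.0]]
ft_force: [0.5, 2.1, 13.4]
[ 0.1729407  -0.36493335  0.07678767] -0.2040758589282632
```

View pics/w5.png

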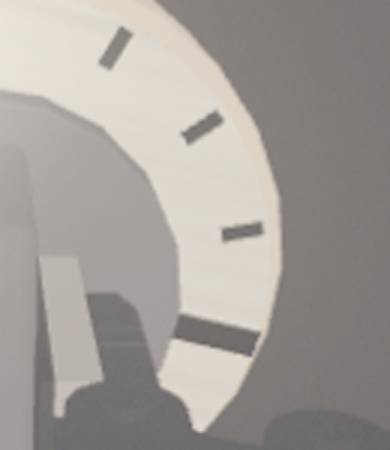

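The ticks moved only about 1.5° for a 4° turn, so the stop is reached and the timer has crept a little. Now I turn back 75°.

In the tool's units: 0.4 mm is 0.0064, -8 degrees is -1.6.

```bash
python3 drive.py '[[[0, 0, -1.6, 0, 0, 0.0064, 0], [0, 0, -1.6, 0, 0, 0, 0], [0, 0, -1.6, 0, 0, 0, 0], [0, 0, 0, 0, 0, 0, 0]]]'|grep -E "pos|rot|ft_"
python3 drive.py '[[[0, 0, -1.6, 0, 0, 0, 0], [0, 0, -1.6, 0, 0, 0, 0], [0, 0, -1.6, 0, 0, 0, 0], [0, 0, 0, 0, 0, 0, 0]]]'|grep -E "pos|rot|ft_"
```

```text
eef_pos: [477.3, 47.0, 52.2]
tool_rot: [[0.363, -0.932, 0.008], [-0.932, -0.363, 0.001], [0.002, -0.008, -1.0]]
ft_force: [-0.7, 2.7, 16.0]
eef_pos: [477.0, 46.7, 52.1]
tool_rot: [[0.711, -0.704, 0.007], [-0.704, -0.711, 0.0], [0.005, -0.005, -1.0]]
ft_force: [-3.7, 0.9, 17.9]
```

In the tool's units: -0.4 mm is -0.0064, -7 degrees is -1.4.

```bash
python3 drive.py '[[[0, 0, -1.4, 0, 0, -0.0064, 0], [0, 0, -1.4, 0, 0, 0, 0], [0, 0, -1.4, 0, 0, 0, 0], [0, 0, -1.3, 0, 0, 0, 0], [0, 0, 0, 0, 0, 0, 0]]]'|grep -E "pos|rot|ft_"
python3 - <<'E'
from h import *
s=ctrl.read_state();print(s['torque'])
f=eyes.grab_frame('wrist')[:,:,::-1]
f=np.clip(255*(f/255.)**.5,0,255).astype('uint8');cv2.imwrite('pics/w6.png',f[160:440,140:500])
E
```

```text
eef_pos: [476.7, 46.0, 52.1]
tool_rot: [[0.955, -0.297, 0.006], [-0.297, -0.955, -0.001], [0.006, -0.001, -1.0]]
ft_force: [-3.0, -1.0, 17.4]
[-0.65347077  0.96169832  0.16848964]
```

View pics/w6.png

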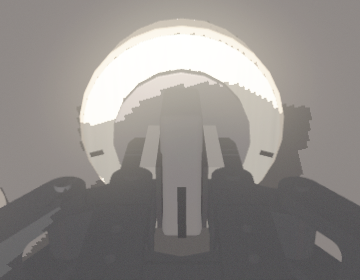

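Ticks at (97,154) and (266,154) sit symmetrically about the bar line at x≈181.5, so the pointer is on the long tick. I'll unload, open and retreat.

In the tool's units: -1 mm is -0.016, -1.4 mm is -0.0224.

```bash
python3 drive.py '[[[0, 0, 0, 0, 0, -0.0224, 0], [0, 0, 0, 0, 0, -0.016, 0], [0, 0, 0, 0, 0, 0, 0]]]'|grep -E "pos|ft_"
python3 drive.py '[[[0, 0, 0, 0, 0, 0, 0.25], [0, 0, 0, 0, 0, 0, 0.4], [0, 0, 0, 0, 0, 0, 0.8], [0, 0, 0, 0, 0, 0, 1], [0, 0, 0, 0, 0, 0, 1]]]'|grep -E "pos|ft_|gripper|fing"
```

```text
eef_pos: [476.1, 46.3, 52.3]
ft_force: [4.5, -2.2, 6.9]
eef_pos: [474.3, 46.3, 50.5]
ft_force: [-0.9, 0.2, 0.4]
gripper_width: 0.995
finger_force: 0.0
```

In the tool's units: -45 mm is -0.72, -42 mm is -0.672.

```bash
python3 drive.py '[[[0, 0, 0, 0, 0, -0.24, 1], [0, 0, 0, 0, 0, -0.64, 1], [0, 0, 0, 0, 0, -0.72, 1], [0, 0, 0, 0, 0, -0.672, 1], [0, 0, 0, 0, 0, 0, 1]]]'|grep -E "pos|ft_"
python3 - <<'E'
from h import *
import pickle
s=ctrl.read_state();pickle.dump(s,open("s3.pkl","wb"))
f=eyes.grab_frame('wrist')[:,:,::-1][145:285,250:390]
f=np.clip(255*(f/255.)**.6,0,255).astype('uint8');cv2.imwrite('pics/w7.png',cv2.resize(f,(600,600),interpolation=cv2.INTER_CUBIC))
E
```

```text
eef_pos: [476.1, 46.6, 198.0]
ft_force: [-0.5, -0.0, -1.1]
```

View pics/w7.png

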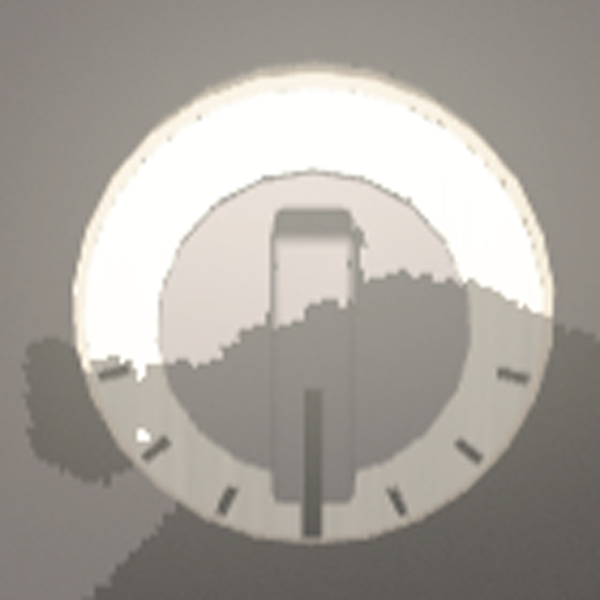

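The pointer line runs straight into the long tick at x≈313. The timer turned only about 7°, roughly 6 mm at its edge. I'll hand it in.

```bash
python3 -c "
from rig import ctrl, eyes;print(ctrl.close_job())"
```

```text
the job is handed in; nothing more can be done
None
```

I wound the timer's dial to its stop, turned it back to the long tick and let go; the final picture shows the pointer on the tick. The timer crept about 7° (roughly 6 mm at its edge, limit 16 mm), and I handed the job in without getting a verdict back.

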